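# Clamp the roller for checking and keep the handle level

### The job

Stand the tall steel roller upright in the vee of the checking clamp, let go of it, then press the clamp's spring-loaded black handle down until it is level, so that the sprung rubber wheel clamps the roller, and keep holding it there: the program finishes with the arm still holding the handle level, so that a colleague can gauge the roller. Do not push the handle well past level at any moment, and leave the other parts on the bench where they stand.

Things in the scene. Friction and masses are not known exactly. Their poses are not given: they have to be found in the camera images.
- roller: The tall roller: a plain solid steel cylinder, 40 mm in diameter, 80 mm tall, 0.3 to 0.65 kg, standing upright on the bench. Origin at the centre of its underside, z up along its axis.
- fixture: Checking clamp, fixed to the bench; place and yaw vary. Base plate 210 x 120 x 12 mm. Origin on the bench below the lever's pivot; +x runs from pivot to vee, -x to the handle, z up. Pivot 104 mm above the bench between two grey cheeks (x -18 to 18, outer faces y +-34, top 116 mm). A thin post at x -75, y 40 mm has its top (113 mm) flush with the handle's top face when that is level.
- vee (a point): On the base plate's top, 12 mm above the bench, 50 mm along the clamp's x: where the centre of the roller's foot lies when it touches both vee walls. Axes as the clamp's. The vee opens to -x; walls at 45 degrees, 34 mm high; open above. At rest the rubber wheel leaves about 23 mm free before a seated roller; a roller set up to 6 mm short of the walls is pushed home by the wheel.
- clamp_lever: Clamp lever with the black handle at its end. Origin on the pivot, x along the lever from handle to vee side, z upright when the handle is level. At rest it is turned 0.42 rad, handle raised; 0.42 rad of pressing makes it level; hard stop 0.23 rad past level. A spring raises it. A roller in the vee is touched 0.12 rad before level; the handle pushes back about 4 N just before that, 12 N at level.
- handle_top (a point): Centre of the flat top of the black plastic handle (60 mm along the lever, 44 mm wide, 18 mm thick; pressed from above), 120 mm from the pivot along the lever and 9 mm above its centre line: at rest about 161 mm above the bench and 106 mm from the pivot horizontally; when level 113 mm above the bench and 120 mm from the pivot.
- pad: Sprung plunger at the lower end of the lever with a free-rolling rubber wheel as its nose (18 mm diameter, 26 mm wide), moved towards the vee when the handle goes down; it yields up to 18 mm on its spring (about 4 N at first touch, 11 N with the handle level). Origin at the foremost point of the wheel, x towards the vee.
- short_roller: Bystander: steel cylinder of the same 40 mm diameter but only 40 mm tall. Origin at the centre of its underside.
- collar: Bystander: flat steel ring, 56 mm outside, 32 mm bore, 22 mm tall. Origin at the centre of its underside.
- carton: Bystander: small cardboard box 55 x 45 x 50 mm. Origin at the centre of its underside.
Things that resemble listed ones, but are neither listed nor needed, are in the scene too. Leave any green look-alike of the roller alone.

How it is judged:
By the outcome, as a careful person would: the job done as asked, in the order asked, and still so for the second after the job is handed in, while the arm keeps its last pose, push and grip.
It also fails if it takes over 45 s, if anything falls off the work surface, if the arm or the gripper's body presses on something with over 40 N, if the wrist force passes 120 N, or if a joint passes its speed limit or range.

### The arm

A 6-joint arm with a two-finger parallel gripper is mounted at the origin on the work surface. World frame = base frame: x ahead of the robot, y to its left, z up, the work surface at z = 0. Lengths are in m, angles in rad, forces in N, time in s.
With the tool pointing down it reaches from about 0.375 to 0.975 m from the base axis. Payload 3.8 kg.
Tool frame: the origin (TCP) lies midway between the tips of the shut fingers; the grasp point (between the pads) lies 19 mm behind it; z points along the fingers, y is the direction in which the jaws open and shut (so a half turn about z gives the same grasp; the last joint's range is limited). The gripper opens to 85 mm and grips with 20 to 120 N. Pads are 22 mm wide; open, the fingers measure 114 mm over their backs; the gripper's body (76 mm by 85 mm) begins 54 mm behind the grasp point. The pads swing forward as they close: fully open they stand 13 mm farther back than shut.
Start: joints at [-1.323, 0.264, 1.604, -0, 1.274, -0.037], TCP at [0.19, -0.648, 0.231] pointing down, gripper open.
Joint ranges: [-2.63, 2.63], [-0.94, 2.18], [0.31, 2.57], [-1.31, 4.45], [0, 2.66], [-2.55, 2.55]. Speed limits (rad/s): [2.57, 2.57, 3.14, 3.14, 3.14, 3.14].

### API

Orientations are given as a rotation vector (axis times angle).
In Python, from workcell import bot gives the robot as it stands.
- The arm moves only by the shell command python3 -m inch 'ROWS' [FORCE]. ROWS is JSON, a list of rows, each an object of numbers: "dx", "dy", "dz": the shift along the tool's x, y, z in m; "ax", "ay", "az": the turn, a rotation vector about the tool's x, y, z in degrees; "fingers": the opening, from -1 (shut) to 1 (fully open). A call has 1 to 20 rows; each row is the pose to reach, as a shift and turn from the pose measured when the call began, along the tool's axes at that moment; what a row does not reach only later rows make up. A row lasts 1/8 s, in which the tool goes at most 62.5 mm and 10.7 degrees, less where a joint would pass 70% of its speed; a pose out of reach is approached as far as the arm can. A call with a gripper value outside its range is refused whole. The fingers move at their own pace and stop on an object; FORCE is the grip in N (left out, the last holds). Time passes only in rows, so rows that repeat a pose let the fingers close. It gives the time, the measured TCP pose, the force and the opening at its end, in the units of the state.
- bot.read_state(): the state, without advancing time (a new reading comes with each control period).
- bot.read_camera(name): name is "scene" or "top" or "wrist"; returns (picture, depth): 384x512x3 uint8, blue, green, red; 384x512 float32, m along the optical axis (not along the pixel's ray), 0 where there is no reading.
- bot.get_calibration(name): a dict with "intrinsics" (3x3 intrinsics, pixels), "view" (4x4, takes a point from world to camera coordinates). Camera axes: x right, y down, z forward; pixel columns grow to the right and rows downward; lengths in m; the calibration is good to about 2 mm. The wrist camera is an equidistant fisheye: a pixel r from the principal point sees the ray r / f radians off the axis. A picture is of the moment at which its call begins: read the wrist's pose just before it. get_calibration takes no time and is no camera call; for the wrist camera it gives the pose at the moment of the call.
- bot.finish_job(): hands the job in, once; it reports no verdict.
Trained networks look in the newest picture that a camera, given by its name, has taken for a name from the list of things; names that differ only in an ending like _2 or _b are one class to them, and where a whole thing is asked for, a point or a joint stands for the part that bears it (a point fixed in the world has none). Each returns a list of dicts, best first, with "p" (0 to 1); they miss things now and then, are a little off and sometimes report something else, mostly with a low value. They report only what shows in the picture. A call takes as long as a camera call. They do not tell look-alikes from the thing itself.
- bot.masks_of(camera, thing): "region" (384x512 bool, what is visible of it) and "box" ([left, top, right, bottom] in pixels, round what is visible of it).
The state is a dict: "time": time; "q": joint angles; "joint_vel": joint speeds; "joint_torque": joint torques, N m; "tool_pos": TCP position; "tcp_rot": TCP orientation; "wrist_force": force on the tool from outside, world axes, zero at the start; "torque": the same for the moment, N m; "width": opening from 0.0 (shut) to 1.0 (fully open).
Only numpy, scipy, OpenCV 4.12 (cv2) and the standard library are available. Lean on these libraries where they do the work, as an engineer would, in place of code of your own. Each camera call takes 0.05 s, during which the arm holds its last target. There are 200 camera calls.

## Working session

There is one attempt and no reset: what is moved stays moved. The work goes in short steps, Python scripts to look and compute and a shell command to move; the robot and the scene stay as the last step left them, time stands still between calls to the robot, and variables do not carry over. Pictures are saved under pics/ and viewed, about 8 in all and at most 12, crops included, and the job is handed in when it is done.

```bash
mkdir -p pics; ls; cat > h.py <<'E'
import numpy as np, cv2
from scipy.spatial.transform import Rotation as R
from workcell import bot
def cloud(name, d):
    c=bot.get_calibration(name); K=np.array(c["intrinsics"]); V=np.array(c["view"])
    v,u=np.indices(d.shape)
    X=np.stack([(u-K[0,2])/K[0,0]*d,(v-K[1,2])/K[1,1]*d,d],-1)
    return (X-V[:3,3])@V[:3,:3]
def proj(name,P):
    c=bot.get_calibration(name); K=np.array(c["intrinsics"]); V=np.array(c["view"])
    p=V[:3,:3]@np.asarray(P)+V[:3,3]; p=K@p; return p[:2]/p[2]
E
python3 - <<'E'
from h import *
s=bot.read_state(); print({k:np.round(v,3) for k,v in s.items()})
ims=[]
for n in ("scene","top"):
    im,d=bot.read_camera(n); W=cloud(n,d); np.save(n+".npy",W); cv2.imwrite(n+".png",im); cv2.imwrite(f"pics/{n}1.png",im)
    for t in ("roller","fixture","clamp_lever","handle_top","pad","short_roller","collar","carton"):
        for m in bot.masks_of(n,t)[:4]:
            if m["p"]<.2: continue
            r=m["region"]&(d>0); P=W[r]
            if len(P)<5: continue
            print(n,t,round(m["p"],2),np.round(m["box"]),r.sum(),"min",np.round(np.percentile(P,3,0),3),"max",np.round(np.percentile(P,97,0),3),"bgr",im[r].mean(0).round())
E
```

```text
pics
{'time': np.float64(0.0), 'q': array([-1.323,  0.265,  1.605, -0.   ,  1.274, -0.037]), 'joint_vel': array([ 0.   , -0.   , -0.001, -0.   ,  0.   , -0.001]), 'joint_torque': array([-1.0000e-03, -5.1512e+01, -3.6731e+01, -0.0000e+00,  1.3000e-02,
       -0.0000e+00]), 'tool_pos': array([ 0.189, -0.647,  0.23 ]), 'tcp_rot': array([-3.108, -0.446,  0.   ]), 'wrist_force': array([-0.787,  0.334, -0.245]), 'torque': array([0.006, 0.021, 0.013]), 'width': np.float64(0.998)}
scene roller 0.97 [155. 154. 177. 184.] 450 min [ 0.673 -0.338  0.01 ] max [ 0.708 -0.303  0.083] bgr [38. 81. 25.]
scene roller 0.94 [184. 139. 209. 170.] 451 min [ 0.587 -0.334  0.005] max [ 0.622 -0.299  0.083] bgr [93. 94. 94.]
scene fixture 0.83 [275. 222. 395. 341.] 6430 min [0.494 0.076 0.01 ] max [0.649 0.284 0.167] bgr [74. 73. 74.]
scene fixture 0.33 [277. 222. 349. 284.] 1306 min [0.56 0.06 0.04] max [0.65  0.184 0.172] bgr [68. 68. 68.]
scene clamp_lever 0.77 [274. 220. 346. 285.] 1263 min [0.57  0.059 0.051] max [0.65  0.181 0.172] bgr [65. 65. 66.]
scene handle_top 0.67 [275. 223. 347. 284.] 1350 min 
[... 1007 characters left out ...]
 120.]
top fixture 0.61 [109. 146. 214. 246.] 4855 min [0.489 0.071 0.008] max [0.639 0.281 0.168] bgr [84. 83. 83.]
top clamp_lever 0.74 [152. 145. 215. 200.] 1180 min [0.566 0.058 0.002] max [0.65  0.183 0.172] bgr [68. 68. 68.]
top handle_top 0.93 [150. 148. 216. 201.] 1158 min [0.566 0.058 0.034] max [0.646 0.183 0.172] bgr [68. 68. 68.]
top short_roller 0.52 [297. 175. 314. 188.] 220 min [ 0.595 -0.171  0.025] max [ 0.629 -0.14   0.044] bgr [152. 152. 151.]
top collar 0.65 [300. 223. 329. 249.] 298 min [ 0.462 -0.194  0.012] max [ 0.512 -0.147  0.026] bgr [160. 158. 156.]
top carton 0.85 [367. 225. 399. 251.] 616 min [ 0.454 -0.349  0.002] max [ 0.507 -0.303  0.054] bgr [ 67. 103. 137.]
```

```bash
python3 - <<'E'
import cv2
a=cv2.imread("scene.png"); b=cv2.imread("top.png")
cv2.imwrite("pics/a.png",cv2.resize(a[110:350,140:440],None,fx=2.5,fy=2.5))
cv2.imwrite("pics/b.png",cv2.resize(b[130:270,90:410],None,fx=2.5,fy=2.5,interpolation=cv2.INTER_CUBIC))
E
```

```text
(no output)
```

View pics/a.png

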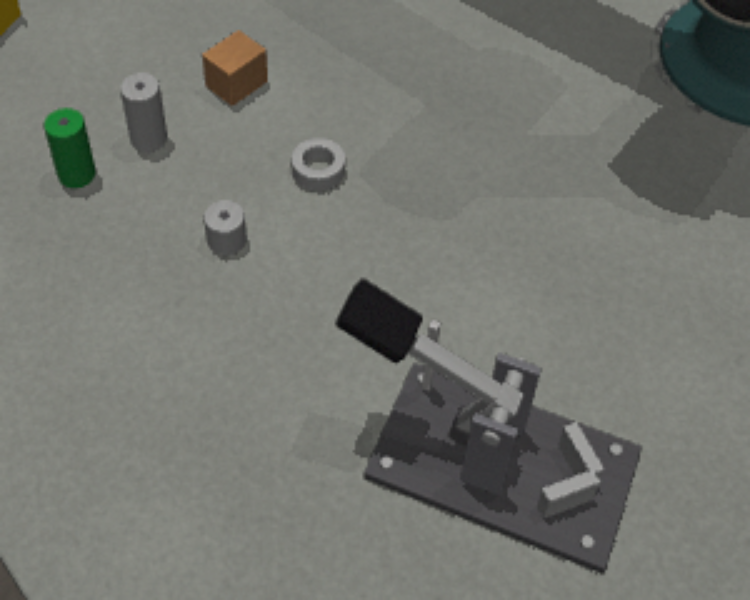

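View pics/b.png

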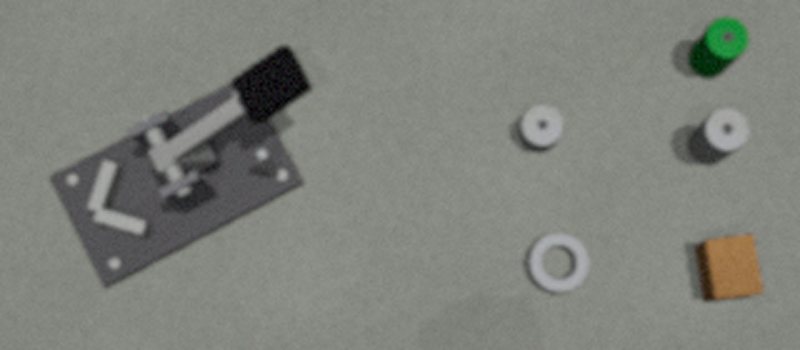

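Steel roller sits left of the carton (crop A 145,115), green one beside it. The clamp is lower right, with its handle pointing to +x/−y and the vee to +y/−x. Next I fit the geometry.

```bash
python3 - <<'E'
from h import *
for n in ("scene","top"):
    W=np.load(n+".npy"); F=W.reshape(-1,3)
    box=(F[:,0]>.42)&(F[:,0]<.72)&(F[:,1]>.0)&(F[:,1]<.36); P=F[box]
    pl=P[(P[:,2]>.007)&(P[:,2]<.018)]
    (c,sz,a)=cv2.minAreaRect((pl[:,:2]*1000).astype(np.float32)); print(n,"plate",np.round(c,1),np.round(sz,1),a, "z",np.median(pl[:,2]))
    bp=cv2.boxPoints((c,sz,a)); print(bp.round())
    e=[bp[1]-bp[0],bp[2]-bp[1]]; e=max(e,key=np.linalg.norm); e=e/np.linalg.norm(e); 
    if e[1]<0:e=-e
    print("yaw",np.degrees(np.arctan2(e[1],e[0])))
    M=np.array([e,[-e[1],e[0]]])
    L=(P[:,:2]-np.array(c)/1000)@M.T
    def rep(k,m):
        if m.sum(): print(k,m.sum(),"lo",np.percentile(L[m],3,0).round(4),"hi",np.percentile(L[m],97,0).round(4),"z",np.median(P[m,2]).round(4))
    Z=P[:,2]
    for s in (1,-1): rep("cheek",(Z>.110)&(Z<.121)&(L[:,1]*s>.022)&(L[:,1]*s<.04)&(abs(L[:,0])<.06))
    rep("post",(Z>.107)&(Z<.118)&(abs(L[:,1])>.033)&(L[:,0]<-.03))
    rep("walls",(Z>.041)&(Z<.05)&(L[:,0]>.02))
    rep("handle",(Z>.14)&(L[:,0]<-.05))
    t=F[(abs(F[:,0]-.6)<.04)&(abs(F[:,1]+.318)<.03)&(F[:,2]>.074)]
    print("roller",cv2.minEnclosingCircle((t[:,:2]*1000).astype(np.float32)),t.mean(0).round(4), t[:,2].max())
E
```

```text
scene plate [554.6 212.8] [217.7 290.6] 3.5411946773529053 z 0.012972090488728254
[[437. 351.]
 [455.  61.]
 [672.  75.]
 [654. 365.]]
yaw 93.5412
cheek 115 lo [-0.058  -0.0396] hi [-0.0069 -0.0229] z 0.1149
post 39 lo [-0.0626 -0.0529] hi [-0.0305 -0.0339] z 0.1148
walls 221 lo [ 0.0223 -0.024 ] hi [0.046  0.0327] z 0.0466
handle 743 lo [-0.1585 -0.0889] hi [-0.095  -0.0386] z 0.1603
roller ((602.4434814453125, -318.41754150390625), 21.315637588500977) [ 0.604  -0.317   0.0803] 0.0849362202797061
top plate [570.1 188.9] [280.8 346.8] 2.6014599800109863 z 0.01216351384966402
[[422. 356.]
 [438.   9.]
 [718.  22.]
 [702. 368.]]
yaw 92.601456
cheek 59 lo [-0.0366  0.023 ] hi [-0.0064  0.0345] z 0.1154
cheek 63 lo [-0.0114 -0.0363] hi [ 0.0191 -0.0224] z 0.115
walls 217 lo [ 0.0246 -0.0058] hi [0.0694 0.0553] z 0.0457
handle 652 lo [-0.1354 -0.0721] hi [-0.073 -0.023] z 0.161
roller ((601.48779296875, -318.7913513183594), 20.26995849609375) [ 0.6015 -0.3179  0.08  ] 0.08690889060593221
```

```bash
python3 - <<'E'
from h import *
from scipy.optimize import least_squares
for n in ("scene","top"):
    W=np.load(n+".npy"); im=cv2.imread(n+".png").astype(int)
    Z=W[...,2]; box=(W[...,0]>.42)&(W[...,0]<.72)&(W[...,1]>.0)&(W[...,1]<.36)
    m=(box&(Z>.006)).astype(np.uint8); m=cv2.morphologyEx(m,cv2.MORPH_OPEN,np.ones((5,5),np.uint8))
    k,l,st,_=cv2.connectedComponentsWithStats(m); i=1+st[1:,4].argmax(); 
    P=W[(l==i)]; z=P[:,2]
    pl=P[(z<.018)]; 
    c,sz,a=cv2.minAreaRect((pl[:,:2]*1000).astype(np.float32)); bp=cv2.boxPoints((c,sz,a))
    e=max([bp[1]-bp[0],bp[2]-bp[1]],key=np.linalg.norm); e=e/np.linalg.norm(e)
    if e[1]<0:e=-e
    print(n,"plate",np.round(c,1),np.round(sz,1),"yaw",np.degrees(np.arctan2(e[1],e[0])))
    M=np.array([e,[-e[1],e[0]]]); P=W[box]; z=P[:,2]; L=(P[:,:2]*1000-np.array(c))@M.T
    def rep(k,q):
        if q.sum(): print(k,q.sum(),"lo",np.percentile(L[q],3,0).round(1),"hi",np.percentile(L[q],97,0).round(1),"mean",L[q].mean(0).round(1),"z",np.median(z[q]).round(4))
    for s in (1,-1): rep("cheek",(z>.110)&(z<.121)&(L[:,1]*s>20)&(L[:,1]*s<40)&(abs(L[:,0])<60))
    rep("post",(z>.105)&(z<.120)&(L[:,1]>30)&(L[:,0]<-30))
    rep("walls",(z>.041)&(z<.051)&(L[:,0]>20))
    q=(z>.14)&(L[:,0]<-50); rep("handle",q)
    hp=P[q]; hc,hs,ha=cv2.minAreaRect((hp[:,:2]*1000).astype(np.float32)); print("h",np.round(hc,1),np.round(hs,1),ha)
E
```

```text
scene plate [567.4 188.1] [122.4 209.8] yaw 118.702644
cheek 99 lo [-27.1  21.9] hi [ 6.8 33.5] mean [-9.7 28.4] z 0.1155
cheek 110 lo [-26.  -37.2] hi [  6.6 -21.7] mean [ -9.3 -30.9] z 0.1153
post 23 lo [-88.4  35.2] hi [-80.9  42.3] mean [-84.5  38.5] z 0.1124
walls 295 lo [ 41.9 -35.2] hi [76.2 31.8] mean [58.7 -1.4] z 0.0466
handle 743 lo [-144.8  -22.2] hi [-78.4  18.9] mean [-114.9   -4. ] z 0.1603
h [620.5  93.1] [45.9 81.2] 28.726957321166992
top plate [578.8 166. ] [121.  262.1] yaw 118.57741
cheek 84 lo [-29.7  22.4] hi [31.9 37.6] mean [12.9 30.3] z 0.1153
cheek 81 lo [ -0.2 -33.7] hi [ 32. -21.] mean [ 15.8 -28.8] z 0.115
post 17 lo [-62.6  35.2] hi [-55.9  44.1] mean [-59.4  40.3] z 0.1123
walls 229 lo [ 32.7 -33.1] hi [101.2  34.2] mean [82.1  1.1] z 0.0458
handle 646 lo [-120.7  -19.6] hi [-56.5  21.4] mean [-91.2   1.6] z 0.1612
h [620.5  90. ] [44.9 72.9] 28.19384002685547
```

```bash
cat >> h.py <<'E'
def to(p,jaw=None):
    s=bot.read_state(); Rm=R.from_rotvec(s["tcp_rot"]); 
    print("pos",np.round(s["tool_pos"],4),"w",round(float(s["width"]),3),"F",np.round(s["wrist_force"],1),"d",np.round(Rm.inv().apply(np.array(p)-s["tool_pos"]),4))
    if jaw is not None:
        a=np.radians(jaw); y=np.array([np.cos(a),np.sin(a),0]); z=np.array([0,0,-1.]); T=R.from_matrix(np.c_[np.cross(y,z),y,z])
        print("turn",np.round(np.degrees((Rm.inv()*T).as_rotvec()),2))
E
python3 -c "
from h import *
to((.602,-.3185,.15),-73.7); to((.602,-.3185,.04))"
```

```text
pos [ 0.1897 -0.6478  0.2313] w 0.999 F [ 0.5  0.8 -0.2] d [ 0.4883 -0.2002  0.0813]
turn [0.   0.   0.02]
pos [ 0.1897 -0.6478  0.2313] w 0.999 F [ 0.5  0.8 -0.2] d [ 0.4883 -0.2002  0.1913]
```

```bash
python3 -m inch '[{"dx":0.25,"dy":-0.10,"dz":0.03},{"dx":0.4883,"dy":-0.2002,"dz":0.08},{"dx":0.4883,"dy":-0.2002,"dz":0.08},{"dx":0.4883,"dy":-0.2002,"dz":0.08},{"dx":0.4883,"dy":-0.2002,"dz":0.08},{"dx":0.4883,"dy":-0.2002,"dz":0.08},{"dx":0.4883,"dy":-0.2002,"dz":0.08},{"dx":0.4883,"dy":-0.2002,"dz":0.08},{"dx":0.4883,"dy":-0.2002,"dz":0.08},{"dx":0.4883,"dy":-0.2002,"dz":0.08},{"dx":0.4883,"dy":-0.2002,"dz":0.08},{"dx":0.4883,"dy":-0.2002,"dz":0.08}]'
python3 - <<'E'
from h import *
c=bot.get_calibration("wrist"); im,d=bot.read_camera("wrist"); cv2.imwrite("pics/w1.png",im)
K=np.array(c["intrinsics"]);V=np.array(c["view"])
for m in bot.masks_of("wrist","roller")[:3]:
    r=m["region"]&(d>0); v,u=np.nonzero(r); x=(u-K[0,2])/K[0,0]; y=(v-K[1,2])/K[1,1]; th=np.hypot(x,y)
    X=np.c_[x/th*np.tan(th),y/th*np.tan(th),np.ones_like(x)]*d[r][:,None]; P=(X-V[:3,3])@V[:3,:3]
    t=P[(P[:,2]>.072)]
    print(m["p"],np.round(m["box"]),im[r].mean(0).round(),len(t), cv2.minEnclosingCircle((t[:,:2]*1000).astype(np.float32)) if len(t) else P.mean(0), np.median(t[:,2]) if len(t) else 0)
to((.602,-.3185,.04),-73.7)
E
```

```text
pos [ 0.1896 -0.6478  0.2313] w 1.0 F [-0.1 -0.  -0.5] d [ 0.4883 -0.2002  0.1913]
turn [0.   0.   0.02]invalid input at $[0]: expected keys dx, dy, dz, ax, ay, az, fingers
```

```bash
python3 -m inch '[{"dx":0.25,"dy":-0.10,"dz":0.03,"ax":0,"ay":0,"az":0,"fingers":1},{"dx":0.488,"dy":-0.2,"dz":0.08,"ax":0,"ay":0,"az":0,"fingers":1},{"dx":0.488,"dy":-0.2,"dz":0.08,"ax":0,"ay":0,"az":0,"fingers":1},{"dx":0.488,"dy":-0.2,"dz":0.08,"ax":0,"ay":0,"az":0,"fingers":1},{"dx":0.488,"dy":-0.2,"dz":0.08,"ax":0,"ay":0,"az":0,"fingers":1},{"dx":0.488,"dy":-0.2,"dz":0.08,"ax":0,"ay":0,"az":0,"fingers":1},{"dx":0.488,"dy":-0.2,"dz":0.08,"ax":0,"ay":0,"az":0,"fingers":1},{"dx":0.488,"dy":-0.2,"dz":0.08,"ax":0,"ay":0,"az":0,"fingers":1},{"dx":0.488,"dy":-0.2,"dz":0.08,"ax":0,"ay":0,"az":0,"fingers":1},{"dx":0.488,"dy":-0.2,"dz":0.08,"ax":0,"ay":0,"az":0,"fingers":1},{"dx":0.488,"dy":-0.2,"dz":0.08,"ax":0,"ay":0,"az":0,"fingers":1},{"dx":0.488,"dy":-0.2,"dz":0.08,"ax":0,"ay":0,"az":0,"fingers":1}]'
cat > w.py <<'E'
from h import *
def wcloud():
    c=bot.get_calibration("wrist"); im,d=bot.read_camera("wrist")
    K=np.array(c["intrinsics"]);V=np.array(c["view"]); v,u=np.indices(d.shape)
    x=(u-K[0,2])/K[0,0]; y=(v-K[1,2])/K[1,1]; th=np.hypot(x,y)+1e-9
    X=np.stack([x/th*np.tan(th),y/th*np.tan(th),np.ones_like(x)],-1)*d[...,None]
    return im,d,(X-V[:3,3])@V[:3,:3]
E
python3 - <<'E'
from w import *
im,d,W=wcloud(); cv2.imwrite("pics/w1.png",im)
for m in bot.masks_of("wrist","roller")[:3]:
    r=m["region"]&(d>0); P=W[r]; t=P[(P[:,2]>.072)]
    print(m["p"],np.round(m["box"]),im[r].mean(0).round(),len(t), cv2.minEnclosingCircle((t[:,:2]*1000).astype(np.float32)) if len(t) else P.mean(0), np.median(t[:,2]) if len(t) else 0)
to((.602,-.3185,.04),-73.7)
E
```

```text
time: 2.5
tool_pos: [0.601, -0.3199, 0.1517]
tcp_rot: [3.11, 0.443, 0.0]
wrist_force: [0.1, 0.6, 0.6]
width: 0.999
0.91 [258.  67. 316. 120.] [ 61. 122.  48.] 2255 ((688.3494262695312, -323.62969970703125), 19.82544708251953) 0.07944078955397833
0.88 [223. 150. 272. 220.] [85. 87. 85.] 1976 ((602.573974609375, -319.23541259765625), 19.90416717529297) 0.07938741697754281
pos [ 0.601  -0.3199  0.1517] w 0.998 F [ 0.9 -1.2  0.5] d [ 0.0013 -0.0011  0.1117]
turn [ 0.03 -0.01 -0.08]
```

```bash
python3 -m inch '[{"dx":0.0013,"dy":-0.001,"dz":0.04,"ax":0,"ay":0,"az":0,"fingers":1},{"dx":0.0013,"dy":-0.001,"dz":0.08,"ax":0,"ay":0,"az":0,"fingers":1},{"dx":0.0013,"dy":-0.001,"dz":0.112,"ax":0,"ay":0,"az":0,"fingers":1},{"dx":0.0013,"dy":-0.001,"dz":0.112,"ax":0,"ay":0,"az":0,"fingers":1},{"dx":0.0013,"dy":-0.001,"dz":0.112,"ax":0,"ay":0,"az":0,"fingers":-1},{"dx":0.0013,"dy":-0.001,"dz":0.112,"ax":0,"ay":0,"az":0,"fingers":-1},{"dx":0.0013,"dy":-0.001,"dz":0.112,"ax":0,"ay":0,"az":0,"fingers":-1},{"dx":0.0013,"dy":-0.001,"dz":0.112,"ax":0,"ay":0,"az":0,"fingers":-1},{"dx":0.0013,"dy":-0.001,"dz":0.112,"ax":0,"ay":0,"az":0,"fingers":-1},{"dx":0.0013,"dy":-0.001,"dz":0.112,"ax":0,"ay":0,"az":0,"fingers":-1},{"dx":0.0013,"dy":-0.001,"dz":0.112,"ax":0,"ay":0,"az":0,"fingers":-1}]' 70
python3 -c "
from h import *
to((.602,-.3185,.04),-73.7); to((.550,.2202,.18),28.65)"
```

```text
time: 3.98
tool_pos: [0.6034, -0.3194, 0.0422]
tcp_rot: [3.107, 0.443, 0.005]
wrist_force: [-0.5, 0.6, 6.5]
width: 0.454
pos [ 0.6034 -0.3194  0.0422] w 0.454 F [-0.5  0.6  6.5] d [-0.0011 -0.0013  0.0022]
turn [ 0.18 -0.15 -0.07]
pos [ 0.6034 -0.3194  0.0422] w 0.454 F [-0.5  0.6  6.5] d [ 0.0999 -0.5326 -0.1392]
turn [ 2.6000e-01  5.0000e-02 -1.0242e+02]
```

```bash
python3 -m inch '[{"dx":0,"dy":0,"dz":-0.06,"ax":0,"ay":0,"az":0,"fingers":-1},{"dx":0,"dy":0,"dz":-0.12,"ax":0,"ay":0,"az":0,"fingers":-1},{"dx":0,"dy":-0.03,"dz":-0.17,"ax":0,"ay":0,"az":-10,"fingers":-1},{"dx":0.01,"dy":-0.08,"dz":-0.21,"ax":0,"ay":0,"az":-20,"fingers":-1},{"dx":0.02,"dy":-0.13,"dz":-0.21,"ax":0,"ay":0,"az":-30,"fingers":-1},{"dx":0.035,"dy":-0.18,"dz":-0.21,"ax":0,"ay":0,"az":-40,"fingers":-1},{"dx":0.045,"dy":-0.23,"dz":-0.21,"ax":0,"ay":0,"az":-50,"fingers":-1},{"dx":0.055,"dy":-0.28,"dz":-0.21,"ax":0,"ay":0,"az":-60,"fingers":-1},{"dx":0.065,"dy":-0.33,"dz":-0.21,"ax":0,"ay":0,"az":-70,"fingers":-1},{"dx":0.075,"dy":-0.38,"dz":-0.21,"ax":0,"ay":0,"az":-80,"fingers":-1},{"dx":0.085,"dy":-0.43,"dz":-0.21,"ax":0,"ay":0,"az":-90,"fingers":-1},{"dx":0.09,"dy":-0.48,"dz":-0.21,"ax":0.2,"ay":0,"az":-100,"fingers":-1},{"dx":0.1,"dy":-0.532,"dz":-0.21,"ax":0.2,"ay":0,"az":-102.4,"fingers":-1},{"dx":0.1,"dy":-0.532,"dz":-0.21,"ax":0.2,"ay":0,"az":-102.4,"fingers":-1},{"dx":0.1,"dy":-0.532,"dz":-0.21,"ax":0.2,"ay":0,"az":-102.4,"fingers":-1},{"dx":0.1,"dy":-0.532,"dz":-0.21,"ax":0.2,"ay":0,"az":-102.4,"fingers":-1}]'
cat > rel.py <<'E'
# roller in hand / placed: position relative to the vee walls' geometry, per camera
from h import *
import sys
tag=sys.argv[1]; yaw=np.radians(118.65); e=np.array([np.cos(yaw),np.sin(yaw)]); M=np.array([e,[-e[1],e[0]]])
piv={"scene":(573.3,179.9),"top":(570.9,179.7)}
for n in ("scene","top"):
    im,d=bot.read_camera(n); W=cloud(n,d); cv2.imwrite(f"pics/{n}_{tag}.png",im); np.save(f"{n}_{tag}.npy",W)
    for m in bot.masks_of(n,"roller")[:4]:
        r=m["region"]&(d>0); r=cv2.erode(r.astype(np.uint8),np.ones((2,2)))>0; P=W[r]
        if len(P)<20 or P[:,1].mean()<.1: continue
        s=P[:,2]; L=(P[:,:2]*1000-piv[n])@M.T
        f=lambda p: np.hypot(L[:,0]-p[0],L[:,1]-p[1])
        print(n,round(m["p"],2),np.round(m["box"]),"n",len(P),"z",np.percentile(s,[2,98]).round(3),"xy",P.mean(0).round(4),"Lx",np.percentile(L[:,0],[3,97]).round(1),"Ly",np.percentile(L[:,1],[3,97]).round(1))
E
python3 rel.py t; python3 -c "
from h import *
to((.550,.2202,.10),28.65)"
```

```text
time: 5.98
tool_pos: [0.5499, 0.2186, 0.2503]
tcp_rot: [1.605, 2.7, -0.003]
wrist_force: [-0.2, 0.3, -4.6]
width: 0.452
scene 0.73 [361. 222. 391. 256.] n 256 z [0.025 0.282] xy [0.5577 0.2256 0.229 ] Lx [27.3 63. ] Ly [-17.9   1.8]
top 0.72 [123. 174. 138. 200.] n 143 z [0.214 0.29 ] xy [0.5491 0.1998 0.2571] Lx [23.6 36.4] Ly [-2.4 18.8]
pos [0.5503 0.2188 0.2509] w 0.452 F [-0.1  0.1 -4.6] d [0.0015 0.0004 0.1509]
turn [-0.01  0.07 -0.11]
```

```bash
python3 -m inch '[{"dx":0.001,"dy":0,"dz":0.05,"ax":0,"ay":0,"az":0,"fingers":-1},{"dx":0.001,"dy":0,"dz":0.1,"ax":0,"ay":0,"az":0,"fingers":-1},{"dx":0.001,"dy":0,"dz":0.14,"ax":0,"ay":0,"az":0,"fingers":-1},{"dx":0.001,"dy":0,"dz":0.165,"ax":0,"ay":0,"az":0,"fingers":-1},{"dx":0.001,"dy":0,"dz":0.18,"ax":0,"ay":0,"az":0,"fingers":-1},{"dx":0.001,"dy":0,"dz":0.19,"ax":0,"ay":0,"az":0,"fingers":-1},{"dx":0.001,"dy":0,"dz":0.192,"ax":0,"ay":0,"az":0,"fingers":-1},{"dx":0.001,"dy":0,"dz":0.192,"ax":0,"ay":0,"az":0,"fingers":-1}]'
python3 rel.py u; python3 - <<'E'
from h import *
to((.550,.2202,.0545),28.65)
a=cv2.imread("pics/scene_u.png")[220:345,300:420]; b=cv2.imread("pics/top_u.png")[150:250,100:200]
f=lambda i:cv2.resize(i,(400,400),interpolation=cv2.INTER_CUBIC)
cv2.imwrite("pics/u.png",np.hstack([f(a),f(b)]))
E
```

```text
time: 7.18
tool_pos: [0.5508, 0.2197, 0.0599]
tcp_rot: [1.604, 2.698, 0.001]
wrist_force: [-0.1, -0.3, -4.9]
width: 0.455
scene 0.51 [346. 281. 372. 304.] n 98 z [0.023 0.09 ] xy [0.5651 0.2241 0.0443] Lx [27.4 63.1] Ly [-19.7  -2.2]
pos [0.5506 0.2197 0.0598] w 0.452 F [-0.1 -0.1 -5.3] d [ 0.0007 -0.0003  0.0053]
turn [ 0.09  0.09 -0.11]
```

View pics/u.png

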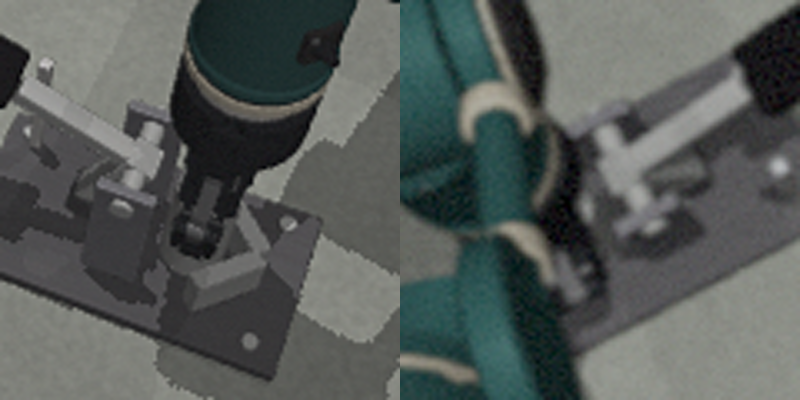

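```bash
python3 -m inch '[{"dx":0.0005,"dy":0,"dz":0.003,"ax":0,"ay":0,"az":0,"fingers":-1},{"dx":0.0005,"dy":0,"dz":0.005,"ax":0,"ay":0,"az":0,"fingers":-1},{"dx":0.0005,"dy":0,"dz":0.0055,"ax":0,"ay":0,"az":0,"fingers":-1},{"dx":0.0005,"dy":0,"dz":0.0055,"ax":0,"ay":0,"az":0,"fingers":-1}]'
```

```text
time: 7.88
tool_pos: [0.5503, 0.2202, 0.0543]
tcp_rot: [1.604, 2.699, 0.001]
wrist_force: [-0.6, -1.1, -3.4]
width: 0.455
```

```bash
python3 -m inch '[{"dx":0,"dy":0,"dz":0.0007,"ax":0,"ay":0,"az":0,"fingers":-1},{"dx":0,"dy":0,"dz":0.0007,"ax":0,"ay":0,"az":0,"fingers":-1}]'
```

```text
time: 8.12
tool_pos: [0.5503, 0.2201, 0.0543]
tcp_rot: [1.604, 2.699, 0.0]
wrist_force: [-3.0, -0.7, 1.2]
width: 0.446
```

Contact confirmed (force went from −5 to +1 N). Next I release and lift straight up.

```bash
python3 -m inch '[{"dx":0,"dy":0,"dz":0,"ax":0,"ay":0,"az":0,"fingers":0.2},{"dx":0,"dy":0,"dz":0,"ax":0,"ay":0,"az":0,"fingers":0.6},{"dx":0,"dy":0,"dz":0,"ax":0,"ay":0,"az":0,"fingers":0.6},{"dx":0,"dy":0,"dz":0,"ax":0,"ay":0,"az":0,"fingers":0.6},{"dx":0,"dy":0,"dz":-0.04,"ax":0,"ay":0,"az":0,"fingers":0.6},{"dx":0,"dy":0,"dz":-0.09,"ax":0,"ay":0,"az":0,"fingers":0.6},{"dx":0,"dy":0,"dz":-0.15,"ax":0,"ay":0,"az":0,"fingers":0.6},{"dx":0,"dy":0,"dz":-0.19,"ax":0,"ay":0,"az":0,"fingers":-1},{"dx":0,"dy":0,"dz":-0.19,"ax":0,"ay":0,"az":0,"fingers":-1},{"dx":0,"dy":0,"dz":-0.19,"ax":0,"ay":0,"az":0,"fingers":-1}]'
python3 - <<'E'
from w import *
im,d,W=wcloud(); cv2.imwrite("pics/w2.png",im); np.save("w2.npy",W); np.save("w2d.npy",d)
for t in("roller","fixture","handle_top","clamp_lever"):
  for m in bot.masks_of("wrist",t)[:2]:
    r=m["region"]&(d>0); P=W[r]; q=P[P[:,2]>np.percentile(P[:,2],98)-.008]
    print(t,m["p"],np.round(m["box"]),im[r].mean(0).round(),len(q),cv2.minEnclosingCircle((q[:,:2]*1000).astype(np.float32)),P[:,2].max())
e=np.array([np.cos(np.radians(118.65)),np.sin(np.radians(118.65))]); M=np.array([e,[-e[1],e[0]]])
L=(W[...,:2]*1000-[572.1,179.8])@M.T; z=W[...,2]; ok=d>0
def rep(k,q):
    q=q&ok
    if q.sum()>3: print(k,q.sum(),"lo",np.percentile(L[q],3,0).round(1),"hi",np.percentile(L[q],97,0).round(1),"mean",L[q].mean(0).round(1))
for s in(1,-1): rep("cheek",(z>.11)&(z<.121)&(L[...,1]*s>20)&(L[...,1]*s<42)&(abs(L[...,0])<30))
for s in(1,-1): rep("wall",(z>.042)&(z<.05)&(L[...,1]*s>2)&(L[...,1]*s<45)&(L[...,0]>30)&(L[...,0]<110))
rep("rollertop",(z>.086)&(z<.098)&(L[...,0]>20)&(L[...,0]<80)&(abs(L[...,1])<40))
rep("post",(z>.105)&(z<.120)&(L[...,1]>30)&(L[...,0]<-60)&(L[...,0]>-90))
E
python3 rel.py v
```

```text
time: 9.38
tool_pos: [0.5494, 0.2201, 0.2435]
tcp_rot: [1.605, 2.699, -0.001]
wrist_force: [-0.2, 0.2, -0.5]
width: 0.162
roller 0.56 [231. 139. 268. 190.] [134. 133. 131.] 1117 ((550.119384765625, 219.0056610107422), 19.826358795166016) 0.09382227604302365
fixture 0.7 [200. 100. 298. 335.] [80. 78. 77.] 923 ((581.6332397460938, 154.46807861328125), 84.8434066772461) 0.3171163218543332
fixture 0.16 [229. 140. 267. 192.] [133. 132. 130.] 1130 ((550.1380615234375, 218.98992919921875), 19.843324661254883) 0.09382227604302365
handle_top 0.96 [229. 191. 271. 334.] [92. 92. 91.] 712 ((583.2135620117188, 154.68344116210938), 84.28996276855469) 0.31834210117020134
clamp_lever 0.75 [229. 189. 274. 333.] [92. 92. 91.] 716 ((583.2802734375, 154.5415802001953), 84.13549041748047) 0.3173665009049467
cheek 292 lo [-15.1  22.5] hi [17.7 35.2] mean [ 1.9 29.4]
cheek 302 lo [-15.2 -35.3] hi [ 18.  -24.1] mean [  2.1 -29.5]
wall 379 lo [53.2  3.7] hi [85.6 34.3] mean [68.8 18. ]
wall 400 lo [ 53.1 -34.9] hi [85.1 -3.2] mean [ 68.5 -18.3]
rollertop 1118 lo [ 28.1 -16.2] hi [62.3 17.8] mean [45.6  0.5]
scene 0.9 [348. 271. 375. 305.] n 552 z [0.023 0.096] xy [0.5591 0.2235 0.0739] Lx [27.6 62.5] Ly [-19.   13.6]
top 0.93 [131. 190. 153. 216.] n 319 z [0.023 0.096] xy [0.5451 0.2132 0.0795] Lx [26.2 58.8] Ly [-12.9  19.3]
```

View pics/w2.png

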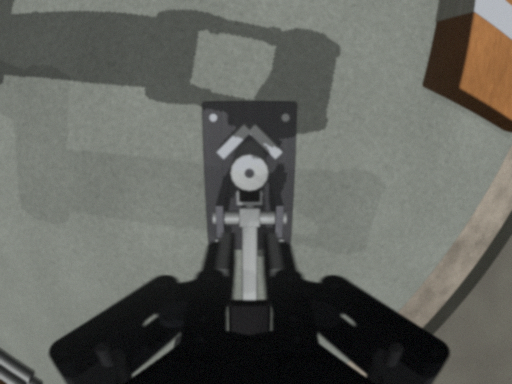

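```bash
python3 - <<'E'
from h import *
W=np.load("w2.npy"); d=np.load("w2d.npy")
e=np.array([np.cos(np.radians(118.65)),np.sin(np.radians(118.65))]); M=np.array([e,[-e[1],e[0]]])
L=(W[...,:2]*1000-[572.1,179.8])@M.T; z=W[...,2]; ok=d>0; x,y=L[...,0],L[...,1]
q=ok&(z>.084)&(z<.099)&(x>20)&(x<80)&(abs(y)<40)
rc,rr=cv2.minEnclosingCircle(L[q].astype(np.float32)); print("roller",rc,rr)
for s in(1,-1):
    q=ok&(z>.043)&(z<.05)&(y*s>6)&(y*s<40)&(x>40)&(x<100)
    v=(x+s*y)[q]/2**.5; print("wall",s,np.percentile(v,[1,3,10,50,90,97,99]).round(1),"roller edge",(rc[0]+s*rc[1])/2**.5+20)
q=ok&(z>.11)&(z<.121)&(abs(abs(y)-29)<9)&(abs(x)<25); print("cheek x",np.percentile(x[q],[.5,2,98,99.5]),np.percentile(y[q],[.5,2,98,99.5]))
E
```

```text
roller (44.921546936035156, 0.48302194476127625) 19.84326934814453
wall 1 [50.5 51.4 56.9 61.9 66.7 67.3 67.6] roller edge 52.10587855246285
wall -1 [50.1 51.2 56.8 62.2 66.4 67.2 68. ] roller edge 51.422782367257625
cheek x [-16.49038378 -15.82752085  17.99093782  18.23572937] [-36.65937428 -33.94328099  34.27935149  36.22405941]
```

Wrist measurement puts the roller upright but about 5–6 mm short of the walls, which is at the limit. I'll regrasp it and move it 3.5 mm deeper.

```bash
python3 -m inch '[{"dx":0,"dy":0,"dz":0,"ax":0,"ay":0,"az":0,"fingers":0.7},{"dx":0,"dy":0,"dz":0.04,"ax":0,"ay":0,"az":0,"fingers":0.7},{"dx":0,"dy":0,"dz":0.09,"ax":0,"ay":0,"az":0,"fingers":0.7},{"dx":0,"dy":0,"dz":0.14,"ax":0,"ay":0,"az":0,"fingers":0.7},{"dx":0,"dy":0,"dz":0.175,"ax":0,"ay":0,"az":0,"fingers":0.7},{"dx":0,"dy":0,"dz":0.188,"ax":0,"ay":0,"az":0,"fingers":0.7},{"dx":0,"dy":0,"dz":0.188,"ax":0,"ay":0,"az":0,"fingers":0.7},{"dx":0,"dy":0,"dz":0.188,"ax":0,"ay":0,"az":0,"fingers":-1},{"dx":0,"dy":0,"dz":0.188,"ax":0,"ay":0,"az":0,"fingers":-1},{"dx":0,"dy":0,"dz":0.188,"ax":0,"ay":0,"az":0,"fingers":-1},{"dx":0,"dy":0,"dz":0.188,"ax":0,"ay":0,"az":0,"fingers":-1},{"dx":0,"dy":0,"dz":0.188,"ax":0,"ay":0,"az":0,"fingers":-1},{"dx":0,"dy":0,"dz":0.188,"ax":0,"ay":0,"az":0,"fingers":-1}]' 60
python3 -c "
from h import *
to((.5477,.2232,.0565),28.65)"
```

```text
time: 11.45
tool_pos: [0.5512, 0.2204, 0.0579]
tcp_rot: [1.603, 2.698, 0.003]
wrist_force: [-1.9, -0.1, 6.2]
width: 0.452
pos [0.5512 0.2204 0.0579] w 0.452 F [-1.9 -0.1  6.2] d [ 0.0041 -0.0017  0.0014]
turn [ 0.19  0.12 -0.11]
```

```bash
python3 -m inch '[{"dx":0,"dy":0,"dz":-0.003,"ax":0,"ay":0,"az":0,"fingers":-1},{"dx":0.002,"dy":0,"dz":-0.003,"ax":0,"ay":0,"az":0,"fingers":-1},{"dx":0.0035,"dy":0,"dz":-0.003,"ax":0,"ay":0,"az":0,"fingers":-1},{"dx":0.0035,"dy":0,"dz":-0.003,"ax":0,"ay":0,"az":0,"fingers":-1}]'
python3 -m inch '[{"dx":0,"dy":0,"dz":0.002,"ax":0,"ay":0,"az":0,"fingers":-1},{"dx":0,"dy":0,"dz":0.0035,"ax":0,"ay":0,"az":0,"fingers":-1},{"dx":0,"dy":0,"dz":0.0035,"ax":0,"ay":0,"az":0,"fingers":-1}]'
```

```text
time: 11.95
tool_pos: [0.5488, 0.2235, 0.0602]
tcp_rot: [1.604, 2.699, 0.001]
wrist_force: [1.2, -0.2, -5.6]
width: 0.452
time: 12.32
tool_pos: [0.549, 0.2235, 0.058]
tcp_rot: [1.604, 2.699, 0.001]
wrist_force: [-3.3, -1.3, 6.1]
width: 0.456
```

```bash
python3 -m inch '[{"dx":0,"dy":0,"dz":-0.0005,"ax":0,"ay":0,"az":0,"fingers":0.2},{"dx":0,"dy":0,"dz":-0.0005,"ax":0,"ay":0,"az":0,"fingers":0.6},{"dx":0,"dy":0,"dz":-0.0005,"ax":0,"ay":0,"az":0,"fingers":0.6},{"dx":0,"dy":0,"dz":-0.0005,"ax":0,"ay":0,"az":0,"fingers":0.6},{"dx":0,"dy":0,"dz":-0.04,"ax":0,"ay":0,"az":0,"fingers":0.6},{"dx":0,"dy":0,"dz":-0.09,"ax":0,"ay":0,"az":0,"fingers":0.6},{"dx":0,"dy":0,"dz":-0.15,"ax":0,"ay":0,"az":0,"fingers":0.6},{"dx":0,"dy":0,"dz":-0.19,"ax":0,"ay":0,"az":0,"fingers":-1},{"dx":0,"dy":0,"dz":-0.19,"ax":0,"ay":0,"az":0,"fingers":-1},{"dx":0,"dy":0,"dz":-0.19,"ax":0,"ay":0,"az":0,"fingers":-1}]'
python3 - <<'E'
from w import *
im,d,W=wcloud(); cv2.imwrite("pics/w3.png",im)
e=np.array([np.cos(np.radians(118.65)),np.sin(np.radians(118.65))]); M=np.array([e,[-e[1],e[0]]])
L=(W[...,:2]*1000-[572.1,179.8])@M.T; z=W[...,2]; ok=d>0; x,y=L[...,0],L[...,1]
q=ok&(z>.084)&(z<.099)&(x>20)&(x<80)&(abs(y)<40)
print("roller",cv2.minEnclosingCircle(L[q].astype(np.float32)),np.percentile(z[q],[5,95]))
q=ok&(z>.11)&(z<.121)&(abs(abs(y)-29)<9)&(abs(x)<25); print("cheek x",np.percentile(x[q],[.5,2,98,99.5]),np.percentile(y[q],[.5,2,98,99.5]))
h=np.array([572.5,180.2]+0*e); 
for r in(106,112): 
    p=np.array([572,180.2])-r*e; print(p.round(1)); to((p[0]/1e3,p[1]/1e3,.18),28.65)
E
python3 rel.py v2
python3 -c "
import cv2,numpy as np
a=cv2.imread('pics/w3.png')[90:240,180:320]; b=cv2.imread('pics/scene_v2.png')[210:350,260:400]
f=lambda i:cv2.resize(i,(400,400),interpolation=cv2.INTER_CUBIC)
cv2.imwrite('pics/v2.png',np.hstack([f(a),f(b)]))"
```

```text
time: 13.58
tool_pos: [0.548, 0.2234, 0.2471]
tcp_rot: [1.604, 2.699, -0.0]
wrist_force: [-0.7, -0.3, -1.2]
width: 0.158
roller ((48.41432189941406, 0.3648855686187744), 20.068838119506836) [0.08950367 0.09254501]
cheek x [-17.04334922 -16.07829423  17.87030879  18.18080017] [-37.21655498 -34.07775557  33.96623375  37.22229236]
[622.8  87.2]
pos [0.5475 0.2232 0.246 ] w 0.073 F [-0.2 -0.2 -0.5] d [-0.1554  0.0013  0.0662]
turn [-0.06  0.07 -0.1 ]
[625.7  81.9]
pos [0.5475 0.2232 0.246 ] w 0.073 F [-0.2 -0.2 -0.5] d [-0.1614  0.0013  0.0662]
turn [-0.06  0.07 -0.1 ]
scene 0.63 [350. 272. 376. 307.] n 535 z [0.025 0.095] xy [0.5569 0.2263 0.0764] Lx [32.3 66.1] Ly [-18.8  14.7]
top 0.79 [132. 193. 152. 218.] n 328 z [0.019 0.096] xy [0.5442 0.2155 0.078 ] Lx [29.  60.6] Ly [-13.3  19.4]
top 0.71 [114. 146. 216. 244.] n 3976 z [0.008 0.17 ] xy [0.5657 0.1626 0.0541] Lx [-122.4  104.4] Ly [-50.   57.4]
```

View pics/v2.png

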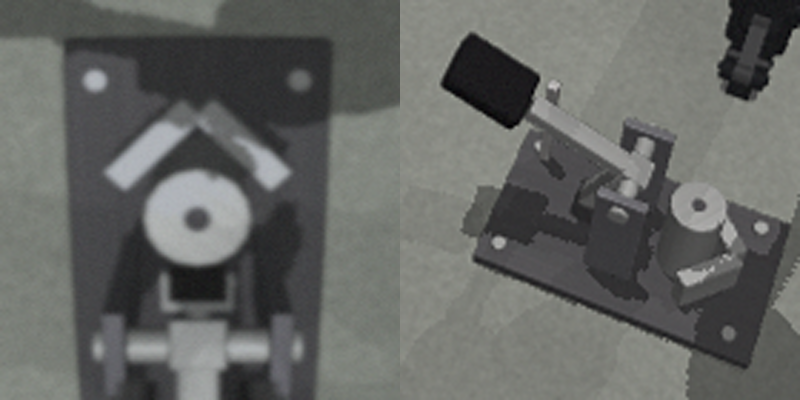

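Roller now stands ~2.3 mm short of the walls, upright (crop left 195,215), centred. Next: move above the handle.

```bash
python3 -m inch '[{"dx":-0.06,"dy":0.001,"dz":0,"ax":0,"ay":0,"az":0,"fingers":-1},{"dx":-0.12,"dy":0.001,"dz":0,"ax":0,"ay":0,"az":0,"fingers":-1},{"dx":-0.1645,"dy":0.001,"dz":0.02,"ax":0,"ay":0,"az":0,"fingers":-1},{"dx":-0.1645,"dy":0.001,"dz":0.05,"ax":0,"ay":0,"az":0,"fingers":-1},{"dx":-0.1645,"dy":0.001,"dz":0.064,"ax":0,"ay":0,"az":0,"fingers":-1},{"dx":-0.1645,"dy":0.001,"dz":0.064,"ax":0,"ay":0,"az":0,"fingers":-1}]'
python3 - <<'E'
from h import *
p=np.array([572,180.2])-116*np.array([np.cos(np.radians(118.65)),np.sin(np.radians(118.65))])
to((p[0]/1e3,p[1]/1e3,.13),28.65)
E
```

```text
time: 14.58
tool_pos: [0.6256, 0.0794, 0.1801]
tcp_rot: [-1.603, -2.699, 0.006]
wrist_force: [0.1, 0.5, -0.1]
width: 0.002
pos [0.6256 0.0794 0.1801] w 0.002 F [ 0.1  0.5 -0.1] d [-0.0019  0.0015  0.0501]
turn [-0.29 -0.03 -0.07]
```

```bash
python3 -m inch '[{"dx":-0.002,"dy":0.001,"dz":0.01,"ax":0,"ay":0,"az":0,"fingers":-1},{"dx":-0.002,"dy":0.001,"dz":0.018,"ax":0,"ay":0,"az":0,"fingers":-1},{"dx":-0.002,"dy":0.001,"dz":0.026,"ax":0,"ay":0,"az":0,"fingers":-1},{"dx":-0.002,"dy":0.001,"dz":0.034,"ax":0,"ay":0,"az":0,"fingers":-1},{"dx":-0.002,"dy":0.001,"dz":0.042,"ax":0,"ay":0,"az":0,"fingers":-1},{"dx":-0.002,"dy":0.001,"dz":0.05,"ax":0,"ay":0,"az":0,"fingers":-1},{"dx":-0.002,"dy":0.001,"dz":0.05,"ax":0,"ay":0,"az":0,"fingers":-1}]'
python3 -c "
from h import *
to((.6256,.079,.113),28.65)"
```

```text
time: 15.45
tool_pos: [0.6273, 0.078, 0.1296]
tcp_rot: [-1.603, -2.698, 0.007]
wrist_force: [0.9, -0.5, 3.1]
width: -0.006
pos [0.6273 0.078  0.1296] w -0.006 F [ 0.9 -0.5  3.1] d [ 0.0017 -0.0009  0.0166]
turn [-0.29 -0.03 -0.07]
```

```bash
python3 -m inch '[{"dx":0.001,"dy":0,"dz":0.004,"ax":0,"ay":0,"az":0,"fingers":-1},{"dx":0.001,"dy":0,"dz":0.008,"ax":0,"ay":0,"az":0,"fingers":-1},{"dx":0.001,"dy":0,"dz":0.012,"ax":0,"ay":0,"az":0,"fingers":-1},{"dx":0.001,"dy":0,"dz":0.015,"ax":0,"ay":0,"az":0,"fingers":-1},{"dx":0.001,"dy":0,"dz":0.015,"ax":0,"ay":0,"az":0,"fingers":-1}]'
cat > lev.py <<'E'
from h import *
import sys
e=np.array([np.cos(np.radians(118.65)),np.sin(np.radians(118.65))]); M=np.array([e,[-e[1],e[0]]])
piv={"scene":(573.3,179.9),"top":(570.9,179.7)}
for n in("scene","top"):
    im,d=bot.read_camera(n); W=cloud(n,d); cv2.imwrite(f"pics/{n}_{sys.argv[1]}.png",im)
    L=(W[...,:2]*1000-piv[n])@M.T; x,y=L[...,0],L[...,1]; z=W[...,2]*1000
    q=(d>0)&(x<-88)&(x>-152)&(abs(y)<19)&(z>98)&(z<128)&(im.max(-1)<70)
    q2=(d>0)&(x<-30)&(x>-80)&(abs(y)<5)&(z>85)&(z<140)
    for k,m in(("handle",q),("bar",q2)):
        if m.sum()>20:
            f=np.polyfit(x[m],z[m],1); g=abs(z[m]-np.polyval(f,x[m]))<2.5; f=np.polyfit(x[m][g],z[m][g],1); print(n,k,m.sum(),"tilt rad",-f[0].round(3),"z@-120",np.polyval(f,-120).round(1),np.percentile(x[m],[2,98]).round())
    p=(d>0)&(abs(x+75)<5)&(abs(y-40)<5)&(z>105)&(z<120)
    print(n,"post z",np.percentile(z[p],[50,90]).round(1) if p.sum() else None)
    r=(d>0)&(x>25)&(x<75)&(abs(y)<24)&(z>86)&(z<99)
    if r.sum()>20: print(n,"roller top",cv2.minEnclosingCircle(L[r].astype(np.float32)),np.median(z[r]))
to((.6256,.079,.113),28.65)
E
python3 lev.py l1
```

```text
time: 16.08
tool_pos: [0.6281, 0.0773, 0.1164]
tcp_rot: [1.604, 2.701, -0.007]
wrist_force: [1.5, -5.5, 9.6]
width: -0.003
scene handle 275 tilt rad 0.023 z@-120 116.7 [-147.  -90.]
scene bar 108 tilt rad 0.015 z@-120 114.5 [-80. -32.]
scene post z [111.4 114.8]
scene roller top ((50.104820251464844, 0.35136592388153076), 20.31985092163086) 92.74828297377346
top handle 44 tilt rad 0.277 z@-120 121.6 [-106.  -90.]
top post z None
pos [0.6281 0.0773 0.1165] w -0.002 F [ 0.6 -5.6  8.5] d [ 0.0027 -0.0013  0.0035]
turn [-0.21  0.17 -0.06]
```

```bash
python3 -m inch '[{"dx":0,"dy":0,"dz":0.0015,"ax":0,"ay":0,"az":0,"fingers":-1},{"dx":0,"dy":0,"dz":0.003,"ax":0,"ay":0,"az":0,"fingers":-1},{"dx":0,"dy":0,"dz":0.004,"ax":0,"ay":0,"az":0,"fingers":-1},{"dx":0,"dy":0,"dz":0.004,"ax":0,"ay":0,"az":0,"fingers":-1},{"dx":0,"dy":0,"dz":0.004,"ax":0,"ay":0,"az":0,"fingers":-1}]'
python3 lev.py l2
```

```text
time: 16.8
tool_pos: [0.6282, 0.077, 0.1141]
tcp_rot: [1.604, 2.7, -0.007]
wrist_force: [-1.6, -1.8, 9.9]
width: -0.0
scene handle 275 tilt rad 0.019 z@-120 114.6 [-147.  -90.]
scene bar 109 tilt rad 0.011 z@-120 113.5 [-79. -32.]
scene post z [112.6 114.9]
scene roller top ((50.13691711425781, 0.6605790257453918), 20.813676834106445) 92.79310823881472
top handle 44 tilt rad 0.288 z@-120 120.3 [-106.  -90.]
top post z None
pos [0.6282 0.077  0.1141] w 0.001 F [-2.3 -2.9  9.5] d [ 0.003  -0.0013  0.0011]
turn [-0.2   0.2  -0.06]
```

```bash
python3 -m inch '[{"dx":0,"dy":0,"dz":0.0018,"ax":0,"ay":0,"az":0,"fingers":-1},{"dx":0,"dy":0,"dz":0.003,"ax":0,"ay":0,"az":0,"fingers":-1},{"dx":0,"dy":0,"dz":0.003,"ax":0,"ay":0,"az":0,"fingers":-1},{"dx":0,"dy":0,"dz":0.003,"ax":0,"ay":0,"az":0,"fingers":-1},{"dx":0,"dy":0,"dz":0.003,"ax":0,"ay":0,"az":0,"fingers":-1}]'
python3 lev.py l3; python3 -c "
import cv2
cv2.imwrite('pics/l3.png',cv2.resize(cv2.imread('pics/scene_l3.png')[200:350,250:420],(680,600),interpolation=cv2.INTER_CUBIC))"
```

```text
time: 17.52
tool_pos: [0.6283, 0.0769, 0.1129]
tcp_rot: [1.603, 2.7, -0.007]
wrist_force: [-2.6, -2.6, 10.1]
width: -0.003
scene handle 273 tilt rad 0.013 z@-120 113.5 [-148.  -90.]
scene bar 118 tilt rad -0.018 z@-120 110.3 [-79. -32.]
scene post z [112.8 115.5]
scene roller top ((51.401004791259766, 0.35790684819221497), 20.57078742980957) 92.81393057099193
top handle 43 tilt rad -0.041 z@-120 112.2 [-106.  -90.]
top post z None
pos [0.6283 0.0769 0.1129] w 0.001 F [-3.5 -1.4 10.3] d [ 0.0031 -0.0014 -0.0001]
turn [-0.18  0.22 -0.06]
```

View pics/l3.png

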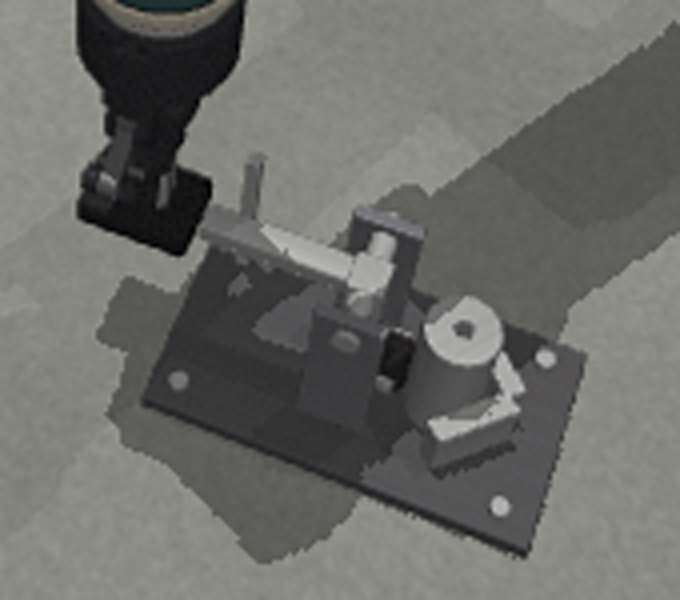

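The picture shows the handle level (145,215), the wheel (395,360) pressed on the upright roller (465,360), and the roller in the vee. I'm handing it in.

```bash
python3 -c "
from workcell import bot
print(bot.finish_job()); print(bot.read_state()['tool_pos'])"
```

```text
the job is handed in; nothing more can be done
None
the job is handed in; nothing more can be done
```

The steel roller stands upright in the vee with the wheel clamping it. I handed the job in at about 17.7 s with the arm still holding the handle level.

I set the roller down and measured it about 6 mm short of the walls. I regrasped it, moved it 3.5 mm deeper and let go. I then pressed the handle down slowly with the fingers shut.

**Last checks:**
- **Fingertip height:** 112.9 mm, against 113 mm for level, pushing with about 10 N. The expected push at level was 12 N.
- **Handle:** the scene camera puts its top at 113.5 mm and the post at about 113 mm. Its tilt readings scatter between -0.02 and +0.013 rad. The top camera's view of the handle was mostly blocked (-0.041 rad from 43 pixels), so I gave it little weight.
- **Roller:** the wheel had pushed it home. I measured it at 50–51 mm along the clamp, and the vee point is at 50 mm.
- **Other parts:** the arm kept well clear of them and I moved none, but I did not measure them again at the end.

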